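Swing the T-handle driver tip-down and stand it in its caddy cell

TASK

Put the red T-handle hex driver away, ball tip down, in the one empty cell of the blue caddy (the one with the yellow floor). First slide whatever blocks one end of its cross bar, the roll of green tape or the tip cleaner, well out of the way along the bench, without lifting or tipping it. Then pinch the cross bar by its two ends, raise the driver while it still lies level, and with the gripper kept pointing down ease the grip so that the shaft swings down to hang straight between the fingers, tighten again, lower it until its tip stands on the yellow floor, and only then let go. Leave everything else as it stands.

Things in the scene. Friction and masses are not known exactly. Their poses are not given: they have to be found in the camera images.
- hex_driver: T-handle hex driver, about 200 g, lying on the bench. Origin on the bench under the middle of the cross bar; x runs along the shaft to the tip, y along the cross bar, z up as it lies. Cross bar: red barrel 16 mm thick, 42 mm long, with smooth steel pin ends about 6 mm thick; 48 mm over the pin ends (y = -24 to +24 mm); its axis 8 mm above the bench.
- driver_head (a point): Middle of the cross bar, on its axis, where the fingers' line should pass. A firm grip (50 N) on the pin ends holds the driver level; from about 25 N down it swings about the cross bar, and at 4 N it hangs within some degrees of plumb. Eased in small steps it stays in the fingers; loosened to 3 N at once it slips out and falls.
- driver_tip (a point): End of the driver's round 8 mm bit, 140 mm from driver_head along the shaft. The shaft is 9 mm thick, with a dark sleeve 16 mm in diameter from 98 to 128 mm; the mass centre lies some 82 mm from driver_head. Let go, the driver leans against the cell's walls.
- caddy: Blue open divided caddy fixed to the bench, 104 x 104 x 90 mm high, 2 x 2 cells each 46 mm square inside, walls and floor 4 mm; origin at the centre of its underside. Cell centres at x = +-25 mm, y = +-25 mm in its frame.
- felt: Yellow floor plate 42 x 42 x 2 mm, fixed in the centre of the one empty cell; origin at the centre of its underside, 4 mm above the bench.
- tape_green: Roll of green tape lying flat, 68 mm in diameter, 24 mm high, about 70 g; origin at the centre of its underside. It or the tip cleaner stands beside the +y end of the cross bar, too close (3 to 15 mm) for a finger; its centre must come to over 90 mm from the middle of the cross bar.
- cleaner: Black domed soldering-tip cleaner, 56 mm wide, 62 mm tall, about 140 g; origin at the centre of its underside. Whichever of it and the tape does not block stands about 12 cm from the cross bar, beside the shaft on its -y side.
- flux: Small bottle with a thin spout, 31 mm wide, 99 mm tall, standing in a caddy cell. Origin at the centre of its underside.
- glue: White dropper bottle with a red spout, 27 mm wide, 80 mm tall, standing in a caddy cell. Origin at the centre of its underside.
- loupe: Black loupe, 35 mm wide, 30 mm tall, in a caddy cell. Origin at the centre of its underside.
- dispenser: White dispenser bottle standing behind the work, 64 mm wide, 123 mm tall. Origin at the centre of its underside.
- board_blue: Small blue circuit board lying on the bench, 48 x 48 x 13 mm. Origin at the centre of its underside.
There are look-alikes about, which are no part of the job. What is meant by the dispenser is not orange, and is the larger of those in its own colour.

How it is judged (in metres and radians):
On the way, in this order (a step that is already met when the one before it is completed fails the run):
1. the blocking thing is slid clear of the cross bar (tape and tip cleaner both over 90 mm from its middle, centre to centre; the driver not yet raised) (horizontal distance between each of tape_green, cleaner and driver_head above 0.09 m and height (world z) of driver_head below 0.03 m), for 0.2 s.
2. the driver is held up, still about level (within 30 degrees), head more than 0.16 m above the bench (height (world z) of driver_head above 0.16 m and angle between hex_driver's own z axis and vertical below 0.52 rad and contact force between the fingers and hex_driver above 1 N), for 0.1 s.
3. the driver hangs tip down (within 20 degrees of plumb), head over 0.15 m above the bench, from the fingers, which still point down (within 30 degrees) (height (world z) of driver_head above 0.15 m and angle between hex_driver's own x axis and vertical above 2.79 rad and angle between the grasp point's own z axis and vertical above 2.62 rad and contact force between the fingers and hex_driver above 1 N), for 0.2 s.
4. the ball tip is lowered to the yellow plate (within 8 mm of its top) with the driver still held (horizontal distance between driver_tip and felt below 0.028 m and z of driver_tip in the frame of felt below 0.01 m and contact force between the fingers and hex_driver above 0.5 N), for 0.1 s.
At the end, for the whole second after the job is handed in: Driver released, at rest (under 50 mm/s), tip down in the yellow cell (tip within 28 mm of the plate's centre, 12 mm of its underside level), leaning under 40 degrees; tape and tip cleaner on the bench off the caddy; bottles upright, all other things within 20 mm of where they stood (horizontal distance between driver_tip and felt below 0.028 m and z of driver_tip in the frame of felt below 0.012 m and angle between hex_driver's own x axis and vertical above 2.44 rad and linear speed of hex_driver below 0.05 m/s and angle between each of flux, glue's own z axis and vertical below 0.3 rad and angle between dispenser's own z axis and vertical below 0.2 rad and height (world z) of each of tape_green, cleaner above -0.01 m and distance of each of flux, glue, loupe, dispenser, board_blue from where it was at the start of the episode below 0.02 m and horizontal distance between each of tape_green, cleaner and felt above 0.05 m); the robot touches nothing.
It fails at once if the tape or the tip cleaner is lifted or tipped (height (world z) of any of tape_green, cleaner above 0.015 m or angle between any of tape_green, cleaner's own z axis and vertical above 0.35 rad).
It fails at once if a thing in the caddy is knocked over or out of place (more than 20 mm) (distance of any of flux, glue, loupe from where it was at the start of the episode above 0.02 m).
It fails at once if the dispenser or the blue board is moved more than 20 mm (distance of any of dispenser, board_blue from where it was at the start of the episode above 0.02 m).
It fails at once if both the tape and the tip cleaner are moved more than 30 mm (only the one in the way may be) (distance of each of tape_green, cleaner from where it was at the start of the episode above 0.03 m).
It also fails if it takes over 67 s, if anything falls off the work surface, if the arm or the gripper's body presses on something with over 40 N, if the wrist force passes 120 N, or if a joint passes its speed limit or range.

ROBOT

A 6-joint arm with a two-finger parallel gripper is mounted at the origin on a cart in front of the work surface, level with it; the furniture and walls round the work are solid. World frame = base frame: x ahead of the robot, y to its left, z up, the work surface at z = 0. Lengths are in mm, angles in rad, forces in N, time in s.
With the tool pointing down it reaches from about 300 to 775 mm from the base axis. Payload 14.6 kg.
Tool frame: the origin (TCP) lies at the very end of the fingers, on their centre line; the grasp point (between the pads) lies 19 mm behind it; z points along the fingers, y is the line along which they close (so a half turn about z gives the same grasp; the last joint's range is limited). The gripper opens to 94 mm and grips with 3 to 60 N. Pads are 16 mm wide; open, the fingers measure 119 mm over their backs; the gripper's body (75 mm by 177 mm) begins 78 mm behind the grasp point.
Start: joints at [1.177, 0.3, 1.521, -0, 1.321, -0.067], TCP at [176.555, 520.882, 205.446] pointing down, gripper open.
Joint ranges: [-3.03, 3.03], [-0.79, 2.21], [0.23, 2.52], [-1.04, 4.18], [0, 3.07], [-2.55, 2.55]. Speed limits (rad/s): [2.22, 2.22, 2.57, 3.14, 3.14, 3.14].

INTERFACE

Orientations are given as [roll, pitch, yaw] about the fixed x, y, z axes, in that order (R = Rz(yaw) Ry(pitch) Rx(roll)).
In Python, from cell import manip, optics gives the robot as it stands.
- The arm moves only by the shell command python3 -m crank 'ROWS' [FORCE]. ROWS is JSON, a list of rows, each a list of 7 numbers: the opening in per cent of the stroke, from 0 (shut) to 100 (fully open), then the shift along the tool's x, y, z in mm, then the turn, a rotation vector about the tool's x, y, z in rad. A call has 1 to 10 rows; each row is the pose to reach, as a shift and turn from the pose commanded when the call began, along the tool's axes at that moment; what a row does not reach only later rows make up. A row lasts 1/10 s, in which the tool goes at most 50 mm and 8.59 degrees, less where a joint would pass 70% of its speed; a pose out of reach is approached as far as the arm can. A call with a gripper value outside its range is refused whole. The fingers move at their own pace and stop on an object; FORCE is the grip in N (left out, the last holds). Time passes only in rows, so rows that repeat a pose let the fingers close. It gives the time, the measured TCP pose, the force, the opening and the grip force at its end, in the units of the state.
- manip.read_state(): the state, without advancing time (a new reading comes with each control period).
- optics.camera(name): name is "scene" or "top" or "wrist"; returns (picture, depth): 420x560x3 uint8, red, green, blue; 420x560 float32, mm along the optical axis (not along the pixel's ray), 0 where there is no reading.
- optics.calibration(name): a dict with "camera_matrix" (3x3 intrinsics, pixels), "R" (3x3) and "t" (3): a world point X has camera coordinates R X + t. Camera axes: x right, y down, z forward; pixel columns grow to the right and rows downward; lengths in mm; the calibration is good to about 2 mm. A picture is of the moment at which its call begins: read the wrist's pose just before it. calibration takes no time and is no camera call; for the wrist camera it gives the pose at the moment of the call.
- manip.sign_off(): hands the job in; it is judged then, once.
The state is a dict: "clock": time; "joints": joint angles; "qd": joint speeds; "effort": joint torques, N m; "eef_pos": TCP position; "eef_rot": TCP orientation; "wrist_force": force on the tool from outside, world axes, zero at the start; "moment": the same for the moment, N m; "finger_gap": finger opening in mm; "finger_force": force on a finger pad.
Only numpy, scipy, OpenCV 4.12 (cv2) and the standard library are available. Lean on these libraries where they do the work, as an engineer would, in place of code of your own. Each camera call takes 0.05 s, during which the arm holds its last target. There are 200 camera calls.

## Working session

There is one attempt and no reset: what is moved stays moved. The work goes in short steps, Python scripts to look and compute and a shell command to move; the robot and the scene stay as the last step left them, time stands still between calls to the robot, and variables do not carry over. Pictures are saved under pics/ and viewed, at most 10 in all, crops included, and the job is handed in when it is done.

```bash
ls; mkdir -p pics; python3 - <<'E'
from cell import manip, optics
import cv2,numpy as np
print(manip.read_state())
for n in ("top","scene"):
    p,d=optics.camera(n); c=optics.calibration(n)
    np.savez(f"pics/{n}0.npz",p=p,d=d,K=c["camera_matrix"],R=c["R"],t=c["t"])
    cv2.imwrite(f"pics/{n}0.png",cv2.cvtColor(p,cv2.COLOR_RGB2BGR))
E
```

```text
pics
{'clock': 0.0, 'joints': array([ 1.17740392e+00,  3.00474983e-01,  1.52159525e+00, -3.04023797e-05,
        1.32069590e+00, -6.65832872e-02]), 'qd': array([-1.28957051e-03,  2.10637455e-03,  1.31988305e-03,  3.66076252e-05,
        1.95085889e-03, -1.70782243e-04]), 'effort': array([ 2.74908211e-05, -5.31808627e+01, -3.52736020e+01,  7.08492519e-02,
        2.44693703e-02, -7.76912998e-05]), 'eef_pos': array([176.46091316, 520.64012315, 204.87820873]), 'eef_rot': array([-3.14041981e+00, -4.86941186e-05,  2.81479105e+00]), 'wrist_force': array([ 0.91345824, -0.33046281, -0.92210649]), 'moment': array([-0.03722224,  0.02319471,  0.00880182]), 'finger_force': 0.0, 'finger_gap': 94.08672445606025}
```

View pics/top0.png

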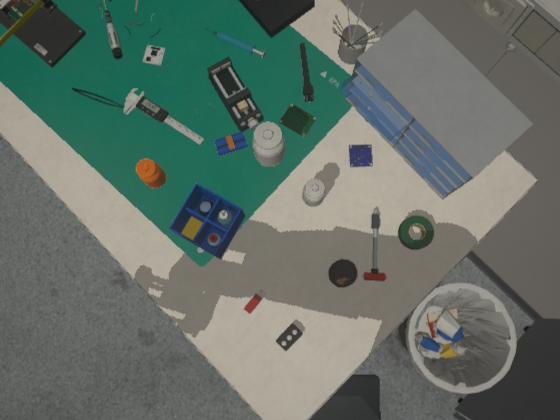

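View pics/scene0.png

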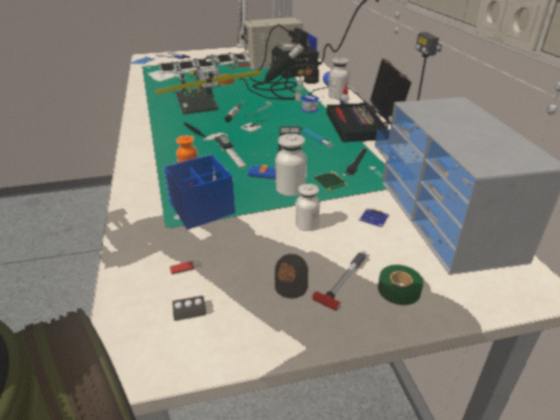

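Top view: the driver's cross bar is at (375,277) with its tip near (376,208). The cleaner at (343,273) blocks it, and the tape is at (416,232). The caddy is at (207,221) with the yellow cell at (191,229). Next I'll measure these.

```bash
cat > h.py <<'E'
import numpy as np,cv2
def load(n):
    z=np.load(f"pics/{n}.npz"); return z["p"],z["d"],z["K"],z["R"],z["t"]
def cloud(d,K,R,t):
    v,u=np.mgrid[:420,:560]
    c=np.stack([(u-K[0,2])/K[0,0]*d,(v-K[1,2])/K[1,1]*d,d],-1)
    return (c-t)@R
def ray(uv,z,K,R,t):
    uv=np.atleast_2d(uv).astype(float)
    r=np.c_[(uv[:,0]-K[0,2])/K[0,0],(uv[:,1]-K[1,2])/K[1,1],np.ones(len(uv))]@R
    o=-R.T@t
    return o+r*((z-o[2])/r[:,2])[:,None]
E
python3 - <<'E'
from h import *
np.set_printoptions(precision=1,suppress=True)
p,d,K,R,t=load("top0"); C=cloud(d,K,R,t)
print("cam",-R.T@t, K[0,0])
hsv=cv2.cvtColor(p,cv2.COLOR_RGB2HSV); h,s,v=cv2.split(hsv)
red=((h<8)|(h>172))&(s>130)&(v>50)
def box(m,x0,x1,y0,y1):
    o=np.zeros_like(m);o[y0:y1,x0:x1]=m[y0:y1,x0:x1];return o
def pts(m): 
    q=np.argwhere(m)[:,::-1]; return q
q=pts(box(red,350,400,255,295)); r=cv2.minAreaRect(q.astype(np.float32)); bp=cv2.boxPoints(r)
print("bar",ray(r[0],8,K,R,t),ray(bp,8,K,R,t),len(q))
print("tip",ray([[376,208],[375.5,212]],6,K,R,t))
zz=C[...,2]
q=pts(box((v<70)&(zz>5)|(zz>12),325,361,255,292)); print("cleaner z>12 px",len(q),q.mean(0))
m=box(zz>40,320,362,250,295); print("cleaner top",C[m].mean(0),C[m].max(0),C[m].min(0))
m=box(zz>18,390,440,210,255); print("tape",C[m].mean(0),C[m].max(0),C[m].min(0))
m=box((h>20)&(h<35)&(s>120),175,245,180,260); print("felt",C[m].mean(0),C[m].max(0),C[m].min(0),m.sum())
m=box(zz>80,165,247,180,262); q=C[m][:,:2].astype(np.float32); rr=cv2.minAreaRect(q); print("caddy",rr,cv2.boxPoints(rr))
m=box(zz>35,295,330,170,208); print("small bottle",C[m].mean(0),C[m].max(0))
m=box(zz>60,245,292,118,170); print("dispenser",C[m].mean(0),C[m].max(0))
m=box((h>105)&(h<130)&(s>120),345,375,142,170); print("board",C[m].mean(0),C[m].max(0),C[m].min(0))
q=pts(box((v<110)&(zz>2),366,386,200,235));print("shaft dark",ray(q.mean(0),8,K,R,t),q.min(0),q.max(0))
m=box(zz>5,366,386,200,274);q=pts(m);print(cv2.fitLine(q.astype(np.float32),2,0,.01,.01).ravel(),q.min(0),q.max(0))
a=cv2.resize(p[190:300,310:450],None,fx=5.5,fy=5.5,interpolation=2);cv2.imwrite("pics/c1.png",a[...,::-1])
E
```

```text
cam [ 392.6  128.4 1081.1] 525.5562105490832
bar [[452.8 -49.9   8. ]] [[458.6 -30.8   8. ]
 [459.  -69.2   8. ]
 [447.  -68.9   8. ]
 [446.5 -30.6   8. ]] 122
tip [[593.1 -56.2   6. ]
 [584.7 -55.    6. ]]
cleaner z>12 px 632 [342.8 273.2]
cleaner top [457.4  20.6  79.1] [ 481.7  128.4 1081.1] [392.6  -8.3  40. ]
tape [ 538.2 -129.3   44.5] [ 574.4  128.4 1081.1] [ 392.6 -168.4   18.1]
felt [548.2 325.8   5.6] [570.7 345.2  10.8] [526.5 306.4   0.8] 247
caddy ((510.58770751953125, 215.56509399414062), (272.6378173828125, 108.60823822021484), 58.18417739868164) [[392.6 128.4]
 [484.9  71.1]
 [628.6 302.8]
 [536.3 360. ]]
small bottle [609.6  76.9  85.8] [ 635.4  128.4 1081.1]
dispenser [701.  165.7 114.5] [ 738.9  197.8 1081.1]
board [707.2 -23.9   8.3] [ 725.3  128.4 1081.1] [392.6 -47.3  -4.9]
shaft dark [[565.1 -53.4   8. ]] [371 211] [378 233]
[  0.   -1.  374.7 240.9] [366 205] [381 273]
```

View pics/c1.png

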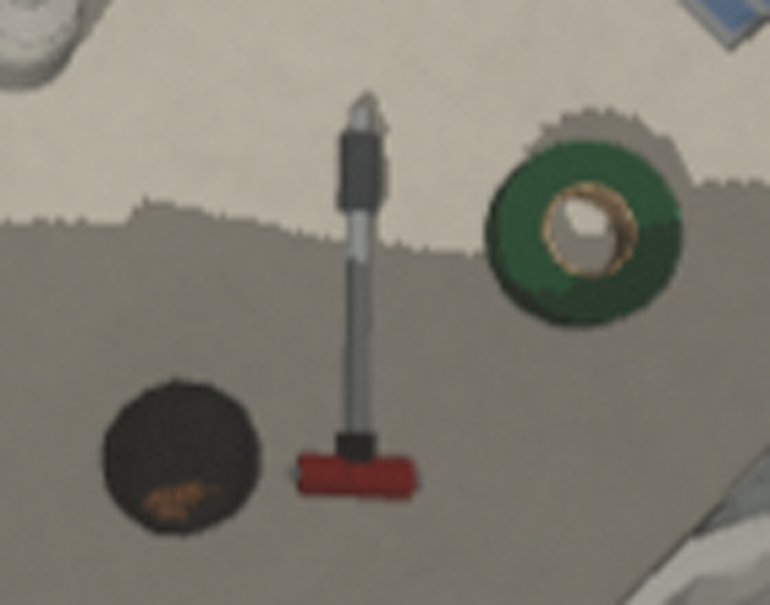

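Close up: the cleaner, at crop (181,457), is about 12 mm off the bar's +y end at (293,473). The bar's middle is at (356,477), and the shaft runs straight up to (366,95). Next I'll clean up the numbers and work out the first shift.

```bash
cat >> h.py <<'E'
from scipy.spatial.transform import Rotation as Ro
def shift(target,theta=None):
    "tool-axes shift to world target; theta=wanted world angle of tool y"
    from cell import manip
    s=manip.read_state(); A=Ro.from_euler("xyz",s["eef_rot"])
    y=A.as_matrix()[:,1]; th=np.arctan2(y[1],y[0])
    print("pos",np.round(s["eef_pos"],1),"th",round(th,4),"shift",np.round(A.inv().apply(np.array(target)-s["eef_pos"]),1), "turn_z",None if theta is None else round(th-theta,3))
E
python3 - <<'E'
from h import *
np.set_printoptions(precision=1,suppress=True)
p,d,K,R,t=load("top0"); C=cloud(d,K,R,t); zz=C[...,2]; ok=(d>0)
hsv=cv2.cvtColor(p,cv2.COLOR_RGB2HSV); h,s,v=cv2.split(hsv)
def box(m,x0,x1,y0,y1):
    o=np.zeros_like(m);o[y0:y1,x0:x1]=m[y0:y1,x0:x1];return o&ok
for lo,hi in ((30,45),(45,58),(55,70)):
    q=C[box((zz>lo)&(zz<hi),322,360,250,295)];print("cleaner",lo,q.mean(0),q.min(0),q.max(0),len(q))
print("cleaner ray",ray([342.8,273.2],25,K,R,t))
q=C[box((zz>12)&(zz<40),390,440,205,255)];print("tape",q.mean(0),q.min(0),q.max(0))
m=box((zz>82)&(zz<97)&(h>100)&(h<130)&(s>100),160,250,175,265); q=C[m][:,:2].astype(np.float32); rr=cv2.minAreaRect(q); a=np.radians(rr[2]); print("caddy",rr,cv2.boxPoints(rr))
for sx in(-25,25):
    for sy in(-25,25): print(np.array(rr[0])+[np.cos(a)*sx-np.sin(a)*sy,np.sin(a)*sx+np.cos(a)*sy])
m=box((h>20)&(h<35)&(s>120),175,245,180,260); q=C[m];print("felt",np.median(q,0))
shift([459,13,150],0)
E
```

```text
cleaner 30 [451.3  22.   38.9] [431.  -10.5  30.1] [482.   42.7  45. ] 156
cleaner 45 [460.6  17.2  52.9] [434.4  -7.6  45.2] [479.3  39.4  58. ] 280
cleaner 55 [458.3  15.9  58.6] [443.8  -2.5  55. ] [476.5  34.6  66.1] 216
cleaner ray [[456.6  16.   25. ]]
tape [ 540.7 -134.    22.6] [ 507.4 -168.4   12. ] [ 574.4 -100.6   29.2]
caddy ((554.2108154296875, 284.7825012207031), (104.46343231201172, 103.96260070800781), 61.449344635009766) [[483.6 263.7]
 [574.9 214.1]
 [624.8 305.8]
 [533.5 355.5]]
[564.2 250.9]
[520.3 274.8]
[588.1 294.8]
[544.2 318.7]
felt [547.5 325.7   5.6]
pos [176.5 520.7 204.9] th 1.244 shift [-430.5 -390.1   55.3] turn_z 1.244
```

```bash
python3 -m crank '[[100,-428.6,-387.6,30,0,0,1.244],[100,-428.6,-387.6,30,0,0,1.244],[100,-428.6,-387.6,30,0,0,1.244],[100,-428.6,-387.6,30,0,0,1.244],[100,-428.6,-387.6,30,0,0,1.244],[100,-428.6,-387.6,30,0,0,1.244],[100,-428.6,-387.6,30,0,0,1.244],[100,-428.6,-387.6,30,0,0,1.244],[100,-428.6,-387.6,30,0,0,1.244],[100,-428.6,-387.6,30,0,0,1.244]]'; python3 -c "
from h import *
shift([458,16,150],0)"
```

```text
clock: 1.1
eef_pos: [420.3, 82.7, 179.5]
eef_rot: [3.141, -0.0, 1.569]
wrist_force: [0.5, 1.2, 0.1]
finger_gap: 93.6
finger_force: 0.0
pos [420.3  82.7 179.5] th -0.0019 shift [-66.7  37.8  29.5] turn_z -0.002
```

```bash
python3 -m crank '[[100,-66.7,37.8,29.5,0,0,0],[100,-66.7,37.8,29.5,0,0,0],[100,-66.7,37.8,29.5,0,0,0],[100,-66.7,37.8,29.5,0,0,0]]'; python3 - <<'E'
from h import *
from cell import optics
c=optics.calibration("wrist");p,d=optics.camera("wrist")
np.savez("pics/w1.npz",p=p,d=d,K=c["camera_matrix"],R=c["R"],t=c["t"]);cv2.imwrite("pics/w1.png",p[...,::-1])
shift([458,16,8],0)
E
```

```text
clock: 1.5
eef_pos: [457.3, 17.9, 149.7]
eef_rot: [-3.14, -0.0, 1.569]
wrist_force: [0.1, -0.1, 0.5]
finger_gap: 93.6
finger_force: 0.0
pos [457.3  18.5 150.1] th -0.0001 shift [ -2.5   0.8 142.1] turn_z -0.0
```

View pics/w1.png

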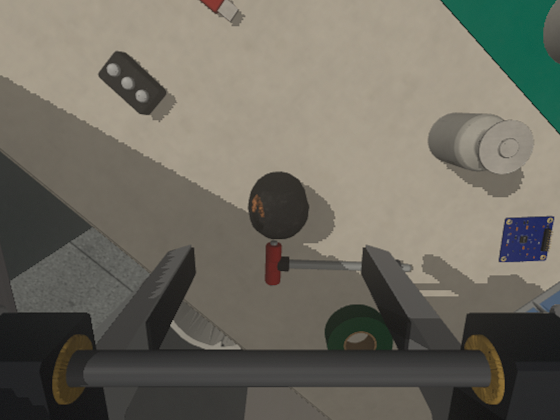

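The wrist view shows the cleaner at (279,205), the red bar at (273,265) with its upper pin near (275,241), and the shaft running right. I'll check both positions from this view.

```bash
python3 - <<'E'
from h import *
np.set_printoptions(precision=1,suppress=True)
p,d,K,R,t=load("w1"); C=cloud(d,K,R,t)
print("cam",-R.T@t)
q=C[170:242,245:312].reshape(-1,3);q=q[(q[:,2]>20)&(q[:,2]<70)];print("cl",q.min(0),q.max(0),ray([[279,205]],30,K,R,t))
h,s,v=cv2.split(cv2.cvtColor(p,cv2.COLOR_RGB2HSV))
m=((h<8)|(h>172))&(s>130)&(v>50);m[:235]=0;m[295:]=0;m[:,:255]=0;m[:,300:]=0
r=cv2.minAreaRect(np.argwhere(m)[:,::-1].astype(np.float32))
print("bar",r,ray([r[0]],10,K,R,t),ray(cv2.boxPoints(r),10,K,R,t))
E
```

```text
cam [458.1 102.6 329.2]
cl [429.9 -10.   20.4] [484.1  42.9  63.6] [[458.8  17.   30. ]]
bar ((273.0, 263.5), (41.0, 14.0), 90.0) [[452.7 -50.   10. ]] [[445.9 -27.8  10. ]
 [459.8 -27.8  10. ]
 [459.8 -73.   10. ]
 [445.4 -73.   10. ]]
```

```bash
python3 -m crank '[[100,-2,0.8,50,0,0,0],[100,-2,0.8,95,0,0,0],[100,-2,0.8,120,0,0,0],[100,-2,0.8,140,0,0,0],[100,-2,0.8,140,0,0,0],[60,-2,0.8,140,0,0,0],[55,-2,0.8,140,0,0,0],[50,-2,0.8,140,0,0,0],[50,-2,0.8,140,0,0,0],[50,-2,0.8,140,0,0,0]]' 5;  python3 -c "
from h import *
shift([458,86,10],0)"
```

```text
clock: 2.55
eef_pos: [458.6, 16.1, 10.4]
eef_rot: [3.141, 0.0, 1.571]
wrist_force: [-0.9, 0.7, -0.1]
finger_gap: 57.5
finger_force: 0.4
pos [458.6  16.1  10.4] th -0.0 shift [69.9 -0.6  0.4] turn_z -0.0
```

```bash
python3 -m crank '[[50,0,0,0,0,0,0],[50,0,0,0,0,0,0],[50,8,0,0,0,0,0],[50,16,0,0,0,0,0],[50,26,0,0,0,0,0],[50,36,0,0,0,0,0],[50,46,0,0,0,0,0],[50,56,0,0,0,0,0],[50,66,0,0,0,0,0],[50,70,0,0,0,0,0]]' 5; python3 -m crank '[[52,0,0,0,0,0,0],[66,0,0,0,0,0,0],[80,0,0,0,0,0,0],[100,0,0,0,0,0,0],[100,0,0,0,0,0,0],[100,0,0,-40,0,0,0],[100,0,0,-80,0,0,0],[100,-40,0,-120,0,0,0],[100,-80,0,-140,0,0,0],[100,-120,0,-140,0,0,0]]'; python3 - <<'E'
from h import *
from cell import optics
p,d=optics.camera("top");c=optics.calibration("top")
np.savez("pics/top1.npz",p=p,d=d,K=c["camera_matrix"],R=c["R"],t=c["t"]);cv2.imwrite("pics/top1.png",cv2.resize(p[170:310,260:450],None,fx=4,fy=4)[...,::-1])
shift([453,-50,150],np.pi/2)
E
```

```text
clock: 3.55
eef_pos: [458.6, 87.0, 10.3]
eef_rot: [3.141, 0.0, 1.572]
wrist_force: [-0.3, -5.2, 6.3]
finger_gap: 54.9
finger_force: 5.0
clock: 4.55
eef_pos: [459.5, -35.4, 153.3]
eef_rot: [3.136, 0.001, 1.572]
wrist_force: [1.0, 0.5, -1.0]
finger_gap: 94.1
finger_force: 0.0
pos [458.8 -39.8 151.7] th -0.0019 shift [-10.2  -5.8   1.7] turn_z -1.573
```

View pics/top1.png

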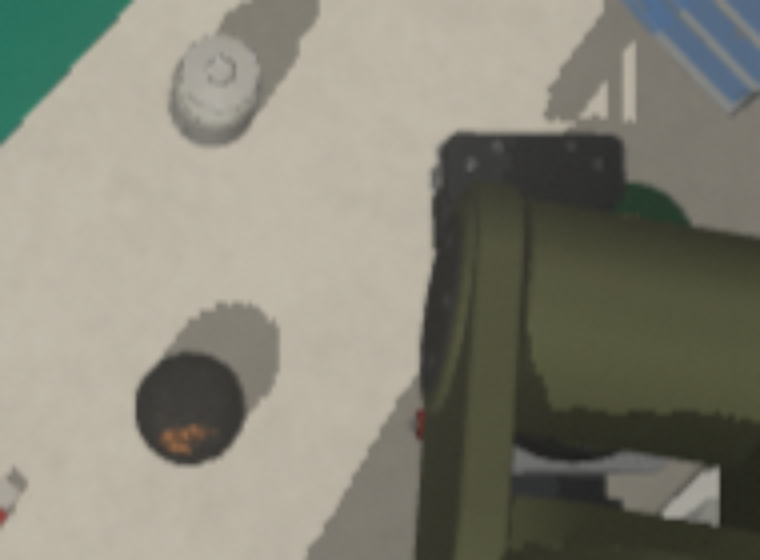

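The cleaner now stands upright near crop (190,408), about 70 mm further left. The arm hides the driver, so I'll turn the gripper over the bar and look with the wrist camera.

```bash
python3 -m crank '[[100,-10,-6,20,0,0,-0.14],[100,-10,-6,40,0,0,-0.28],[100,-10,-6,50,0,0,-0.42],[100,-10,-6,50,0,0,-0.56],[100,-10,-6,50,0,0,-0.7],[100,-10,-6,50,0,0,-0.84],[100,-10,-6,50,0,0,-0.98],[100,-10,-6,50,0,0,-1.12],[100,-10,-6,50,0,0,-1.26],[100,-10,-6,50,0,0,-1.4]]';python3 -m crank '[[100,0,0,0,0,0,-0.14],[100,0,0,0,0,0,-0.155],[100,0,0,0,0,0,-0.155]]'; python3 - <<'E'
from h import *
np.set_printoptions(precision=1,suppress=True)
from cell import optics
c=optics.calibration("wrist");p,d=optics.camera("wrist")
K,R,t=c["camera_matrix"],c["R"],c["t"]
np.savez("pics/w2.npz",p=p,d=d,K=K,R=R,t=t);cv2.imwrite("pics/w2.png",p[...,::-1])
h,s,v=cv2.split(cv2.cvtColor(p,cv2.COLOR_RGB2HSV))
m=(((h<8)|(h>172))&(s>130)&(v>50)).astype(np.uint8)
for c in cv2.findContours(m,0,2)[0]:
    if cv2.contourArea(c)>80: r=cv2.minAreaRect(c);print("red",r,ray([r[0]],10,K,R,t),ray(cv2.boxPoints(r),10,K,R,t))
shift([453,-50,2],1.55)
E
```

```text
clock: 5.6
eef_pos: [452.2, -43.9, 99.8]
eef_rot: [-3.142, -0.0, 2.976]
wrist_force: [0.5, -0.2, -0.2]
finger_gap: 94.1
finger_force: 0.0
clock: 5.9
eef_pos: [452.3, -43.9, 99.9]
eef_rot: [3.142, -0.0, 3.122]
wrist_force: [0.7, -0.8, -0.1]
finger_gap: 94.0
finger_force: 0.0
red ((268.52911376953125, 211.8055877685547), (51.22866439819336, 17.580135345458984), 1.3971810340881348) [[452.1 -50.5  10. ]] [[458.7 -71.8  10. ]
 [443.8 -70.8  10. ]
 [445.6 -29.5  10. ]
 [460.6 -30.   10. ]]
pos [452.4 -43.9 100. ] th 1.5513 shift [-0.8 -6.1 98. ] turn_z 0.001
```

View pics/w2.png

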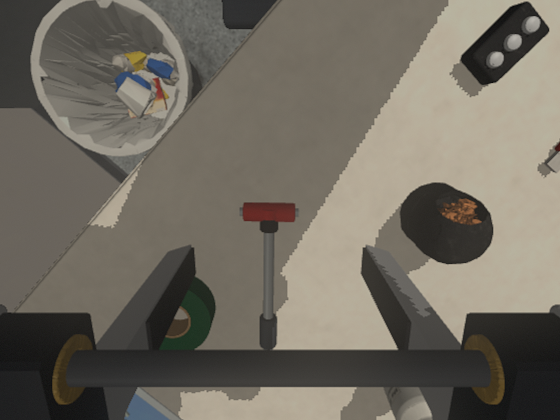

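The bar, at (268,212), is centred between the fingers with both ends free. I'll descend, correcting by (-0.4, -6.6) mm, then close at 50 N.

```bash
python3 -m crank '[[100,-0.4,-6.6,30,0,0,0.02],[100,-0.4,-6.6,60,0,0,0.02],[100,-0.4,-6.6,85,0,0,0.02],[100,-0.4,-6.6,96,0,0,0.02],[100,-0.4,-6.6,98,0,0,0.02],[100,-0.4,-6.6,98,0,0,0.02],[70,-0.4,-6.6,98,0,0,0.02],[55,-0.4,-6.6,98,0,0,0.02],[45,-0.4,-6.6,98,0,0,0.02],[35,-0.4,-6.6,98,0,0,0.02]]' 50; python3 -m crank '[[30,0,0,0,0,0,0],[30,0,0,0,0,0,0],[30,0,0,0,0,0,0],[30,0,0,0,0,0,0],[30,0,0,0,0,0,0]]'; python3 -c "
from h import *
shift([453,-50,260])"
```

```text
clock: 6.95
eef_pos: [452.9, -50.5, 2.4]
eef_rot: [-3.141, 0.001, 3.106]
wrist_force: [-0.8, 0.3, -0.8]
finger_gap: 65.4
finger_force: 0.0
clock: 7.45
eef_pos: [452.7, -50.5, 2.0]
eef_rot: [3.142, -0.0, 3.106]
wrist_force: [-0.4, 0.4, 1.2]
finger_gap: 45.7
finger_force: 50.0
pos [452.7 -50.5   2. ] th 1.535 shift [  -0.3    0.5 -258. ] turn_z None
```

```bash
python3 -m crank '[[30,0,0,-8,0,0,0],[30,0,0,-25,0,0,0],[30,0,0,-50,0,0,0],[30,0,0,-80,0,0,0],[30,0,0,-110,0,0,0],[30,0,0,-140,0,0,0],[30,0,0,-170,0,0,0],[30,0,0,-200,0,0,0],[30,0,0,-225,0,0,0],[30,0,0,-240,0,0,0]]' 50; python3 -m crank '[[30,0,0,-5,0,0,0],[30,0,0,-5,0,0,0],[30,0,0,-5,0,0,0]]'; python3 - <<'E'
from h import *
from cell import optics
p,d=optics.camera("scene");cv2.imwrite("pics/s2.png",cv2.resize(p[120:320,220:460],None,fx=3,fy=3)[...,::-1])
E
```

```text
clock: 8.45
eef_pos: [452.7, -50.5, 244.4]
eef_rot: [-3.141, 0.002, 3.106]
wrist_force: [-0.1, 0.2, -1.4]
finger_gap: 45.8
finger_force: 50.0
clock: 8.75
eef_pos: [452.3, -50.4, 246.2]
eef_rot: [3.141, -0.001, 3.106]
wrist_force: [0.0, -0.3, -1.9]
finger_gap: 45.7
finger_force: 50.0
```

View pics/s2.png

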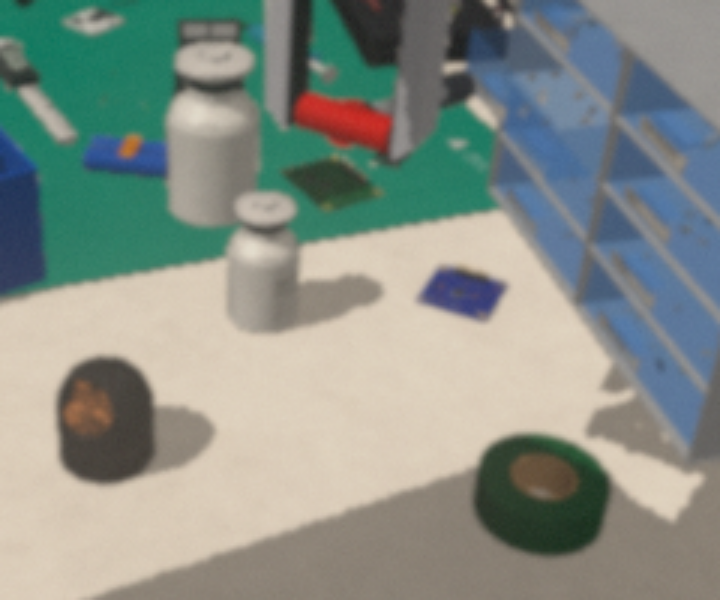

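The driver is held level: the red bar is between the fingers at (345,122), with the shaft hidden behind it. Now I'll ease the grip in small steps.

```bash
R='x'; python3 -m crank '[[30,0,0,0,0,0,0],[30,0,0,0,0,0,0]]' 35 | tail -2; python3 -m crank '[[30,0,0,0,0,0,0],[30,0,0,0,0,0,0],[30,0,0,0,0,0,0]]' 27| tail -2; python3 -m crank '[[30,0,0,0,0,0,0],[30,0,0,0,0,0,0],[30,0,0,0,0,0,0],[30,0,0,0,0,0,0]]' 22| tail -2; python3 -m crank '[[30,0,0,0,0,0,0],[30,0,0,0,0,0,0],[30,0,0,0,0,0,0],[30,0,0,0,0,0,0]]' 18| tail -2; python3 -m crank '[[30,0,0,0,0,0,0],[30,0,0,0,0,0,0],[30,0,0,0,0,0,0],[30,0,0,0,0,0,0]]' 14| tail -2; python3 -m crank '[[30,0,0,0,0,0,0],[30,0,0,0,0,0,0],[30,0,0,0,0,0,0],[30,0,0,0,0,0,0]]' 11| tail -2
python3 -m crank '[[30,0,0,0,0,0,0],[30,0,0,0,0,0,0],[30,0,0,0,0,0,0],[30,0,0,0,0,0,0]]' 9| tail -2
python3 -m crank '[[30,0,0,0,0,0,0],[30,0,0,0,0,0,0],[30,0,0,0,0,0,0],[30,0,0,0,0,0,0]]' 7.5| tail -2
python3 -m crank '[[30,0,0,0,0,0,0],[30,0,0,0,0,0,0],[30,0,0,0,0,0,0],[30,0,0,0,0,0,0]]' 6
python3 - <<'E'
from h import *
from cell import optics
p,d=optics.camera("scene");cv2.imwrite("pics/s3.png",cv2.resize(p[100:320,260:420],None,fx=2.7,fy=2.7)[...,::-1])
E
```

```text
finger_gap: 46.5
finger_force: 35.0
finger_gap: 46.7
finger_force: 27.0
finger_gap: 47.3
finger_force: 22.0
finger_gap: 47.0
finger_force: 18.0
finger_gap: 47.3
finger_force: 14.0
finger_gap: 47.2
finger_force: 11.0
finger_gap: 47.4
finger_force: 9.0
finger_gap: 47.8
finger_force: 7.5
clock: 12.1
eef_pos: [452.7, -50.5, 247.0]
eef_rot: [-3.142, -0.0, 3.106]
wrist_force: [-0.8, -0.3, -1.8]
finger_gap: 47.8
finger_force: 6.0
```

View pics/s3.png

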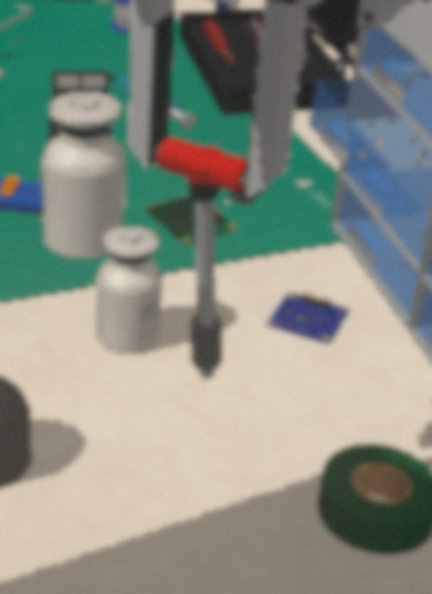

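It hangs tip down, with the bar at (203,165) and the tip at (207,375). I'll ease to 4 N to bring it to plumb, tighten, and measure the tilt.

```bash
python3 -m crank '[[30,0,0,0,0,0,0],[30,0,0,0,0,0,0],[30,0,0,0,0,0,0],[30,0,0,0,0,0,0]]' 5|tail -2; python3 -m crank '[[30,0,0,0,0,0,0],[30,0,0,0,0,0,0],[30,0,0,0,0,0,0],[30,0,0,0,0,0,0],[30,0,0,0,0,0,0],[30,0,0,0,0,0,0]]' 4|tail -2; python3 -m crank '[[30,0,0,0,0,0,0],[30,0,0,0,0,0,0],[30,0,0,0,0,0,0],[30,0,0,0,0,0,0]]' 50
python3 - <<'E'
from h import *
np.set_printoptions(precision=1,suppress=True)
from cell import optics
p,d=optics.camera("scene");c=optics.calibration("scene");K,R,t=c["camera_matrix"],c["R"],c["t"]
C=cloud(d,K,R,t);ok=(d>0)&(abs(C[...,0]-470)<75)&(abs(C[...,1]+50)<16)&(C[...,2]>100)&(C[...,2]<262)
ok[:, :320]=0;ok[:,360:]=0
q=C[ok]
for lo in range(100,262,10):
    s=q[(q[:,2]>=lo)&(q[:,2]<lo+10)]
    if len(s): print(lo,len(s),np.median(s,0))
shift([544,319,270])
E
```

```text
finger_gap: 47.7
finger_force: 5.0
finger_gap: 48.0
finger_force: 4.0
clock: 13.55
eef_pos: [452.7, -50.5, 247.0]
eef_rot: [-3.142, 0.0, 3.106]
wrist_force: [0.6, 0.5, -2.4]
finger_gap: 45.7
finger_force: 50.0
110 17 [462.  -52.4 116.1]
120 35 [457.7 -54.2 126.2]
130 56 [456.6 -53.8 134.8]
140 61 [455.4 -53.8 145.2]
150 72 [457.  -52.9 153.3]
160 41 [456.  -51.7 165.4]
170 40 [454.8 -51.9 175.7]
180 38 [454.  -51.9 185.1]
190 42 [452.3 -51.8 194.8]
200 44 [451.  -51.7 205.1]
210 41 [450.1 -51.6 215.4]
220 51 [448.9 -51.4 225.2]
230 50 [446.1 -52.7 236.7]
240 93 [442.8 -51.9 246.5]
250 259 [444.  -50.6 255.9]
pos [452.7 -50.5 247. ] th 1.535 shift [-78.  372.5 -23. ] turn_z None
```

Plumb to about 7°, with the tip about 16 mm ahead (+x) of the head. So I'll carry the head to roughly (530,320) to put the tip near (546,320).

```bash
python3 -m crank '[[30,0,0,-15,0,0,0],[30,-4,20,-25,0,0,0],[30,-10,50,-25,0,0,0],[30,-16,90,-25,0,0,0],[30,-23,130,-25,0,0,0],[30,-30,170,-25,0,0,0],[30,-37,210,-25,0,0,0],[30,-44,250,-25,0,0,0],[30,-51,290,-25,0,0,0],[30,-56,325,-25,0,0,0]]' 50|head -2; python3 -m crank '[[30,-4,24,0,0,0,0],[30,-7,40,0,0,0,0],[30,-8,47,0,0,0,0],[30,-8,48,0,0,0,0],[30,-8,48,0,0,0,0]]'
python3 - <<'E'
from h import *
np.set_printoptions(precision=1,suppress=True)
from cell import optics
p,d=optics.camera("scene");c=optics.calibration("scene");K,R,t=c["camera_matrix"],c["R"],c["t"]
cv2.imwrite("pics/s4.png",cv2.resize(p[60:240,130:270],None,fx=3.3,fy=3.3)[...,::-1])
C=cloud(d,K,R,t)
for lo in range(110,280,10):
    s=C[(d>0)&(abs(C[...,0]-535)<30)&(abs(C[...,1]-320)<20)&(C[...,2]>=lo)&(C[...,2]<lo+10)]
    if len(s): print(lo,len(s),np.median(s,0))
# caddy rim again in the scene view
h,s,v=cv2.split(cv2.cvtColor(p,cv2.COLOR_RGB2HSV))
q=C[(d>0)&(h>100)&(h<130)&(s>100)&(abs(C[...,2]-90)<5)&(abs(C[...,0]-554)<85)&(abs(C[...,1]-285)<85)][:,:2].astype(np.float32)
print(cv2.minAreaRect(q),cv2.boxPoints(cv2.minAreaRect(q)))
shift([530,320,141])
E
```

```text
clock: 14.6
eef_pos: [520.3, 274.3, 271.8]
clock: 15.1
eef_pos: [530.0, 319.4, 272.0]
eef_rot: [-3.141, -0.0, 3.105]
wrist_force: [-0.2, -0.4, -1.6]
finger_gap: 45.9
finger_force: 50.0
130 3 [540.1 317.8 139.6]
140 21 [538.4 316.4 145.6]
150 37 [535.4 314.3 154.7]
160 44 [534.3 313.8 164.5]
170 49 [534.2 315.4 175.8]
180 24 [534.4 316.7 185.2]
190 27 [532.7 316.8 194.7]
200 27 [531.4 316.8 205.6]
210 26 [530.4 316.6 215.5]
220 28 [529.5 317.1 225.7]
230 27 [528.1 317.  235.5]
240 30 [527.6 316.8 244.3]
250 28 [525.6 317.  254.3]
260 44 [522.7 316.4 264.3]
270 97 [519.4 318.  276.1]
((551.3799438476562, 283.0409240722656), (105.60025787353516, 103.80516052246094), 61.6717643737793) [[480.6 261.2]
 [572.  211.9]
 [622.1 304.9]
 [530.7 354.1]]
pos [530.  319.2 272.2] th 1.5344 shift [  0.1   0.8 131.2] turn_z None
```

View pics/s4.png

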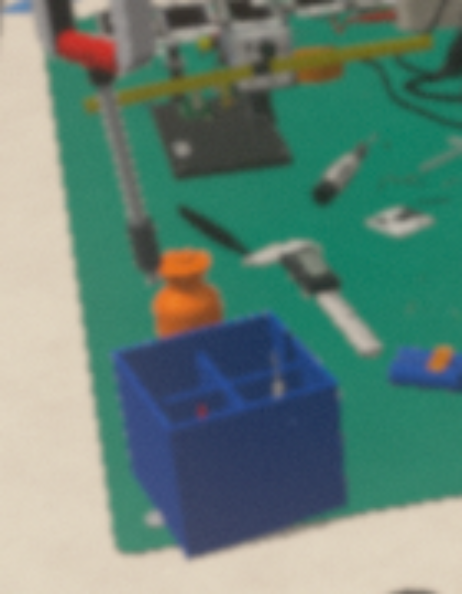

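The driver hangs upright over the empty left cell, tip at crop (148,275). The tip is at about (545,318) against the cell centre at (543,318). Lowering.

```bash
python3 -m crank '[[30,1,0,15,0,0,0],[30,1,0,35,0,0,0],[30,1,0,50,0,0,0],[30,1,0,62,0,0,0],[30,1,0,75,0,0,0],[30,1,0,88,0,0,0],[30,1,0,100,0,0,0],[30,1,0,112,0,0,0],[30,1,0,122,0,0,0],[30,1,0,126,0,0,0]]' 50; python3 -m crank '[[30,0,0,1,0,0,0],[30,0,0,2,0,0,0],[30,0,0,3,0,0,0],[30,0,0,4,0,0,0],[30,0,0,5,0,0,0],[30,0,0,5,0,0,0]]'
```

```text
clock: 16.15
eef_pos: [528.7, 319.9, 144.7]
eef_rot: [-3.141, -0.001, 3.106]
wrist_force: [-0.4, 0.2, -1.3]
finger_gap: 45.5
finger_force: 50.0
clock: 16.75
eef_pos: [529.0, 320.0, 141.0]
eef_rot: [3.142, -0.0, 3.106]
wrist_force: [0.5, 0.3, -1.4]
finger_gap: 45.5
finger_force: 50.0
```

```bash
python3 -m crank '[[30,0,0,0.5,0,0,0],[30,0,0,1,0,0,0],[30,0,0,1.5,0,0,0],[30,0,0,2,0,0,0],[30,0,0,2,0,0,0]]'; python3 -m crank '[[30,0,0,0.5,0,0,0],[30,0,0,1,0,0,0],[30,0,0,1,0,0,0]]'
```

```text
clock: 17.25
eef_pos: [529.2, 320.1, 139.5]
eef_rot: [3.141, 0.001, 3.106]
wrist_force: [-1.1, 0.4, 2.0]
finger_gap: 45.8
finger_force: 50.0
clock: 17.55
eef_pos: [529.4, 320.2, 139.1]
eef_rot: [3.141, 0.002, 3.106]
wrist_force: [-1.4, -0.6, 7.9]
finger_gap: 46.0
finger_force: 50.0
```

The tip is on the plate: the vertical force rose from -1.4 to +7.9 N. Releasing and withdrawing.

```bash
python3 -m crank '[[30,0,0,0,0,0,0],[30,0,0,0,0,0,0]]' 20|tail -2;python3 -m crank '[[30,0,0,0,0,0,0],[30,0,0,0,0,0,0]]' 8; python3 -m crank '[[55,0,0,0,0,0,0],[62,0,0,0,0,0,0],[75,0,0,0,0,0,0],[85,0,0,0,0,0,0],[85,0,0,0,0,0,0],[85,0,0,0,0,0,0],[85,0,0,-15,0,0,0],[85,0,0,-45,0,0,0],[85,0,0,-85,0,0,0],[85,0,0,-120,0,0,0]]'; python3 -m crank '[[85,20,0,-20,0,0,0],[85,60,0,-20,0,0,0],[85,100,0,-20,0,0,0],[85,140,0,-20,0,0,0],[85,140,0,-20,0,0,0],[85,140,0,-20,0,0,0]]'
python3 - <<'E'
from h import *
from cell import optics
ps=[optics.camera(n)[0] for n in("top","scene")]
a=cv2.resize(ps[0][170:270,150:265],(390,340));b=cv2.resize(ps[1][140:240,150:265],(390,340))
cv2.imwrite("pics/f.png",np.hstack([a,b])[...,::-1])
E
```

```text
finger_gap: 47.0
finger_force: 20.0
clock: 17.95
eef_pos: [529.4, 320.4, 139.1]
eef_rot: [3.14, 0.002, 3.106]
wrist_force: [-0.4, 0.6, 8.2]
finger_gap: 47.4
finger_force: 8.0
clock: 18.95
eef_pos: [528.9, 320.0, 261.2]
eef_rot: [3.141, 0.001, 3.106]
wrist_force: [0.5, -0.2, 0.5]
finger_gap: 79.9
finger_force: 0.0
clock: 19.55
eef_pos: [389.0, 325.2, 279.5]
eef_rot: [3.14, 0.002, 3.107]
wrist_force: [0.5, 0.2, 0.4]
finger_gap: 79.8
finger_force: 0.0
```

View pics/f.png

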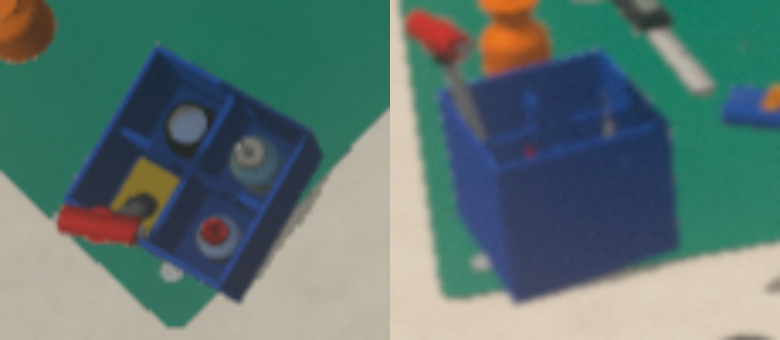

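The driver stands in the yellow cell, with the red bar at (98,225) left and (438,32) right, leaning on the wall. The bottles and the loupe are in place. I'll let it settle briefly and hand in.

```bash
python3 -m crank '[[85,0,0,0,0,0,0],[85,0,0,0,0,0,0],[85,0,0,0,0,0,0],[85,0,0,0,0,0,0],[85,0,0,0,0,0,0]]' |head -1; python3 -c "
from cell import manip
print(manip.sign_off())"
```

```text
clock: 20.15
the job is handed in; nothing more can be done
None
```

The tip cleaner was slid clear, and the red hex driver now stands tip down in the yellow cell, released and leaning on its wall; the job was handed in at about 20 s, but no verdict was shown.

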